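# Hold a sample tube over the code reader

## Task

The window of the code reader is blocked by an empty beaker: first lift the beaker off and stand it upright on the open bench, and let go of it. Then take the long tube out of the rack, carry it across over the top of the splash guard, and finish while still holding it in the gripper: upright, still and centred about one centimetre above the reader's window. The tube must never touch the reader; do not bump the guard, and leave everything else where it is.

Things in the scene. Friction and masses are not known exactly. Their poses are not given: they have to be found in the camera images.
- reader: Code reader, a grey box fixed to the bench, 130 (its x) x 100 (its y) x 50 mm high, with a round dark window in a 54 mm disc that stands 2 mm proud of its top. Origin: centre of its underside, on the bench; z up; turned about the vertical.
- window (a point): Centre of the reader's window on its upper face, 52 mm above the bench, 15 mm along the reader's +x from the reader's centre. The window is 26 mm across.
- beaker: Empty thin-walled white plastic beaker that stands upright on the reader's window at the start: loose, 60 g, 80 mm high, 52 mm across its rim and 42 mm across its foot, tapering evenly, wall 3 mm. Origin: centre of its underside; z up along its axis.
- guard: Splash guard, a white upright panel fixed on the bench between rack and reader: 340 mm long (its x), 6 mm thick (its y), 110 mm high, with two flat feet 50 mm wide and 6 mm high. Origin: middle of its lower edge, on the bench; z up.
- rack: White tube rack fixed on the bench, 190 (its x) x 60 (its y) x 55 mm high, with three holes (19 mm wide) in a row along its x, 60 mm apart, the middle one at the centre. Origin: centre of its underside; z up. The tubes stand in the holes with their feet 6 mm above the bench.
- long_tube: The long capped sample tube, loose, about 20 g, standing in one of the rack's holes: 110 mm long in all, body 16 mm in diameter with a rounded foot, and a red cap 18 mm in diameter that takes up the top 28 mm (82 to 110 mm from the foot). Origin: its lowest point, the foot; z along its axis towards the cap. In the rack it stands with about 1.5 mm of play to each side, its top 116 mm above the bench.
- short_tube_a: A short capped sample tube in another hole: 75 mm long, 16 mm in diameter, red cap 18 mm across and 18 mm long. Origin at its foot, z up. To be left alone; its top is 81 mm above the bench.
- short_tube_b: Another short tube, the same as short_tube_a, in the remaining hole.
- bottle: White bottle, 60 mm in diameter and 130 mm high, loose on the bench; to be left alone. Origin: centre of its underside.
- pot: Yellow open pot, 90 mm across the rim and 90 mm high, loose on the bench; to be left alone. Origin: centre of its underside.
- tip_box: Closed box, grey with a white lid, 87 (its x) x 122 (its y) x 50 mm high, loose on the bench; to be left alone. Origin: centre of its underside.
Things that resemble listed ones, but are neither listed nor needed, are in the scene too. What is shaped like the beaker but yellow is not meant.

How it is judged:
By the outcome, as a careful person would: the job done as asked, in the order asked, and still so for the second after the job is handed in, while the arm keeps its last pose, push and grip.
It also fails if it takes over 64 s, if anything falls off the work surface, if the arm or the gripper's body presses on something with over 40 N, if the wrist force passes 120 N, or if a joint passes its speed limit or range.

## Robot

A 6-joint arm with a two-finger parallel gripper is mounted at the origin on the work surface. World frame = base frame: x ahead of the robot, y to its left, z up, the work surface at z = 0. Lengths are in m, angles in rad, forces in N, time in s.
With the tool pointing down it reaches from about 0.4 to 0.825 m from the base axis. Payload 7 kg.
Tool frame: the origin (TCP) lies midway between the tips of the shut fingers; the grasp point (between the pads) lies 19 mm behind it; z points along the fingers, y is the direction in which the jaws open and shut (so a half turn about z gives the same grasp; the last joint's range is limited). The gripper opens to 85 mm and grips with 20 to 120 N. Pads are 22 mm wide; open, the fingers measure 114 mm over their backs; the gripper's body (76 mm by 85 mm) begins 54 mm behind the grasp point. The pads swing forward as they close: fully open they stand 13 mm farther back than shut.
Start: joints at [1.537, 0.359, 0.012, 0, -1.224, -0.288], TCP at [0.213, 0.64, 0.231] pointing down, gripper open.
Joint ranges: [-3.07, 3.07], [-1.43, 2.12], [-1.02, 1.25], [-3.03, 1.67], [-3.05, -0], [-3.03, 3.03]. Speed limits (rad/s): [2.39, 2.39, 3.01, 3.14, 3.14, 3.14].

## Interface

Orientations are given as [roll, pitch, yaw] about the fixed x, y, z axes, in that order (R = Rz(yaw) Ry(pitch) Rx(roll)).
In Python, from workcell import move_ptp, movel, move_j, move_gripper, hold, solve_ik, read_state, get_image, PlanningError, hand_in gives the robot as it stands. The module is installed in compiled form; this text tells all that it offers. Calls block until the motion is done:
- move_ptp(position, orientation): joint-space move of the TCP to a pose.
- movel(position, orientation=None, velocity=0.15): straight line of the TCP; orientation=None keeps the orientation; velocity is the mean speed in m/s.
- move_j(angles): joint-space move.
- move_gripper(opening): finger opening in m; the grip force is fixed at half the most; returns when the fingers have stopped.
- hold(seconds).
- solve_ik(position, orientation): joint angles nearest the present ones, or None.
- read_state(): the state.
- get_image(name): name is "scene" or "top" or "wrist"; returns a dict with "color" (400x640x3 uint8, red, green, blue), "K" (3x3 intrinsics, pixels), "cam_to_world" (4x4, takes a point from camera to world coordinates). Camera axes: x right, y down, z forward; pixel columns grow to the right and rows downward; lengths in m; the calibration is good to about 2 mm. A picture is of the moment at which its call begins. There is no depth.
A pose or a line that the arm cannot do raises PlanningError and nothing moves.
- hand_in(): hands the job in, once; it reports no verdict.
The state is a dict: "t": time; "joint_positions": joint angles; "dq": joint speeds; "joint_efforts": joint torques, N m; "eef_pos": TCP position; "tcp_rot": TCP orientation; "ft_force": force on the tool from outside, world axes, zero at the start; "torque": the same for the moment, N m; "grip_width": finger opening in m.
Only numpy, scipy, OpenCV 4.12 (cv2) and the standard library are available. Lean on these libraries where they do the work, as an engineer would, in place of code of your own. Each camera call takes 0.05 s, during which the arm holds its last target.

## Working session

There is one attempt and no reset: what is moved stays moved. The work goes in short steps, each a Python script; the robot and the scene stay as the last script left them, time stands still between calls to the robot, and variables do not carry over. Pictures are saved under pics/ and viewed, and the job is handed in when it is done.

```bash
mkdir -p pics; python3 - <<'E'
from workcell import *
import cv2,numpy as np
for n in ["scene","top","wrist"]:
    r=get_image(n); cv2.imwrite(f"pics/{n}0.png",r["color"][:,:,::-1]); print(n,np.round(r["K"],1).tolist(),np.round(r["cam_to_world"],4).tolist())
s=read_state(); print({k:np.round(v,3).tolist() for k,v in s.items()})
E
```

```text
scene [[380.1, 0.0, 319.9], [0.0, 380.1, 202.1], [0.0, 0.0, 1.0]] [[-0.4964, 0.7001, -0.5132, 1.0515], [0.868, 0.4052, -0.2869, 0.2698], [0.0071, -0.5879, -0.8089, 0.7754], [0.0, 0.0, 0.0, 1.0]]
top [[407.3, 0.0, 317.8], [0.0, 407.3, 196.2], [0.0, 0.0, 1.0]] [[-0.0042, -0.9952, 0.0977, 0.5019], [-1.0, 0.0037, -0.0051, 0.0106], [0.0047, -0.0977, -0.9952, 1.0976], [0.0, 0.0, 0.0, 1.0]]
wrist [[275.5, 0.0, 320.3], [0.0, 275.5, 192.0], [0.0, 0.0, 1.0]] [[-0.3169, -0.9121, -0.2601, 0.2799], [-0.9484, 0.3054, 0.0846, 0.6182], [0.0023, 0.2735, -0.9619, 0.374], [0.0, 0.0, 0.0, 1.0]]
{'t': 0.15, 'joint_positions': [1.537, 0.359, 0.011, -0.0, -1.224, -0.288], 'dq': [0.003, -0.0, 0.003, 0.001, 0.001, 0.0], 'joint_efforts': [-0.001, -58.388, 29.365, 6.94, -0.004, 0.0], 'eef_pos': [0.213, 0.64, 0.231], 'tcp_rot': [3.14, -0.0, -0.322], 'ft_force': [-1.085, -0.911, 0.761], 'torque': [0.053, 0.031, -0.048], 'grip_width': 0.085}
```

View pics/scene0.png

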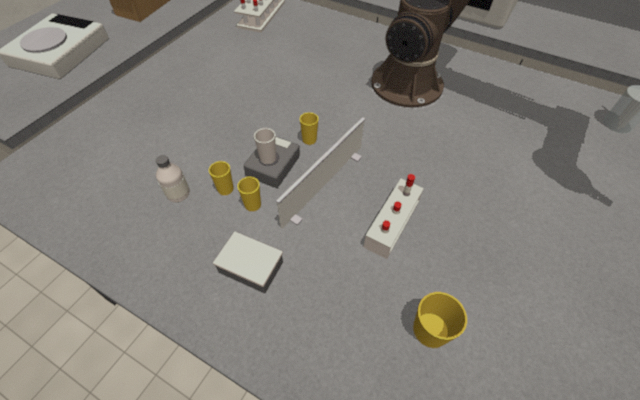

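View pics/top0.png

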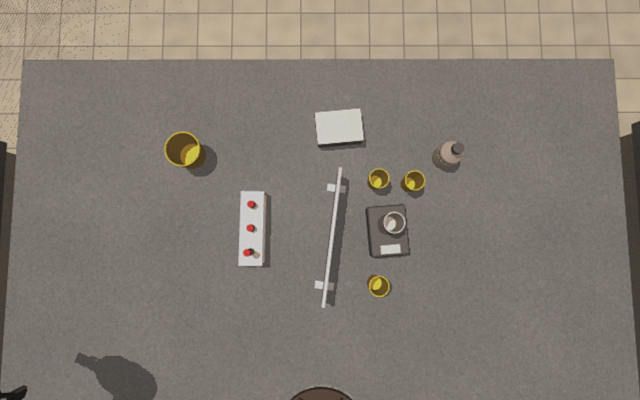

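View pics/wrist0.png

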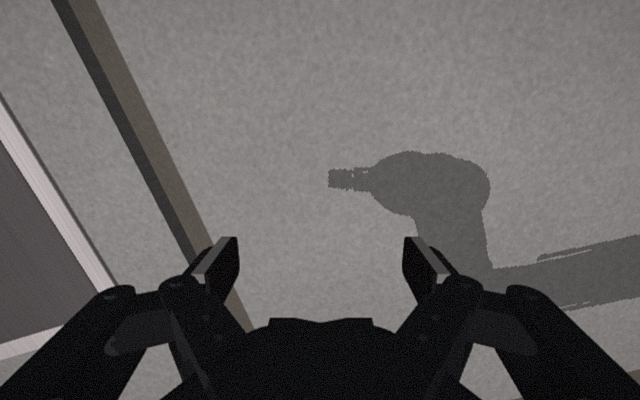

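The scene and top views agree. The reader with the white beaker is at top px (388,231), with three yellow decoys around it. The guard runs from (340,168) to (324,306). The rack is at (252,229), with the long tube in the hole nearest the robot at (249,252). Next I'll zoom in and measure.

```bash
cat > h.py <<'E'
import numpy as np,cv2
from workcell import *
def ray(im,u,v):
    K,T=np.array(im["K"]),np.array(im["cam_to_world"])
    d=T[:3,:3]@np.linalg.solve(K,[u,v,1.0]); return T[:3,3],d
def onz(im,u,v,z):
    o,d=ray(im,u,v); return o+d*(z-o[2])/d[2]
def proj(im,p):
    K,T=np.array(im["K"]),np.array(im["cam_to_world"])
    c=K@(T[:3,:3].T@(np.array(p)-T[:3,3])); return c[:2]/c[2]
def tri(i1,p1,i2,p2):
    o1,d1=ray(i1,*p1);o2,d2=ray(i2,*p2)
    s=np.linalg.lstsq(np.c_[d1,-d2],o2-o1,rcond=None)[0]
    a,b=o1+d1*s[0],o2+d2*s[1]; return (a+b)/2,np.linalg.norm(a-b)
E
python3 - <<'E'
from h import *
t=get_image("top");s=get_image("scene")
import pickle;pickle.dump((t,s),open("ims.pkl","wb"))
c=t["color"][150:320,225:445,::-1];cv2.imwrite("pics/topz.png",cv2.resize(c,None,fx=3.6,fy=3.5,interpolation=cv2.INTER_CUBIC))
c=s["color"][90:270,200:440,::-1];cv2.imwrite("pics/scz.png",cv2.resize(c,None,fx=3.3,fy=3.3,interpolation=cv2.INTER_CUBIC))
E
```

```text
(no output)
```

View pics/topz.png

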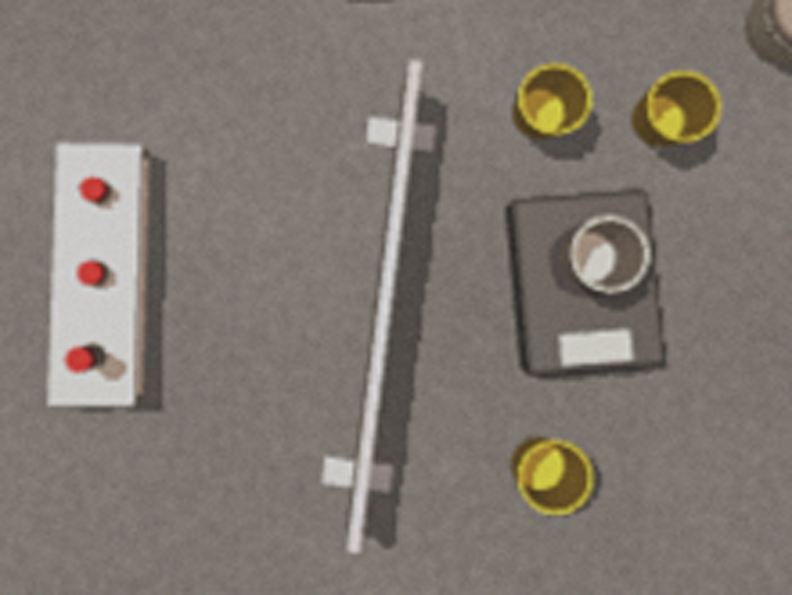

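View pics/scz.png

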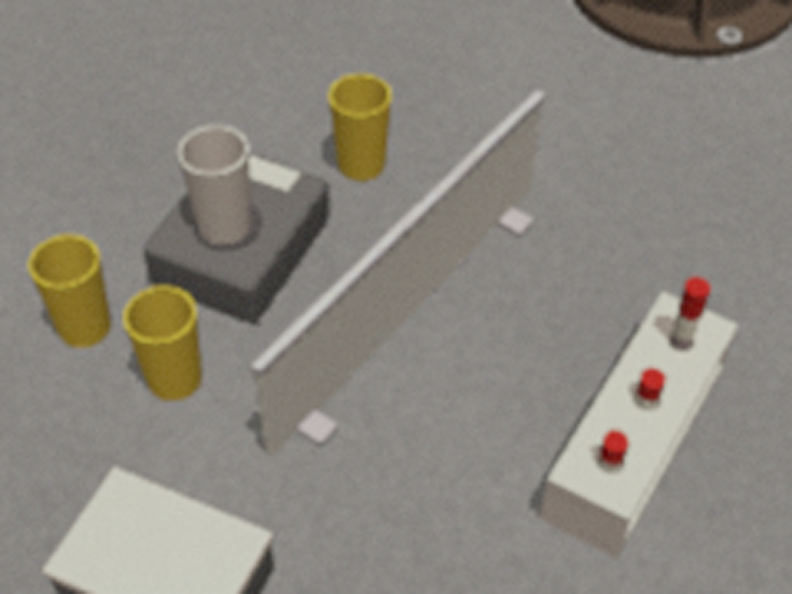

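```bash
python3 - <<'E'
from h import *
import pickle
t,s=pickle.load(open("ims.pkl","rb"))
T=lambda x,y:(225+(x+.5)/3.6-.5,150+(y+.5)/3.5-.5); S=lambda x,y:(200+(x+.5)/3.3-.5,90+(y+.5)/3.3-.5)
P=lambda n,v:print(n,np.round(v*1000,1))
C=[onz(t,*T(*c),.05) for c in [(511,206),(644,191),(664,366),(527,376)]]
for i in range(4): P("rd corner",C[i]); print(np.linalg.norm(C[i]-C[(i+1)%4]))
c=sum(C)/4;P("reader c",c)
d=(C[0]-C[3])+(C[1]-C[2]);print("yaw",np.arctan2(d[1],d[0]));d/=np.linalg.norm(d);P("window",c+.015*d)
P("label", onz(t,*T(596,348),.05))
P("beaker rim top",onz(t,*T(610,254),.132)); P("beaker rim scene",onz(s,*S(214,150),.132))
P("rim L",onz(t,*T(570,254),.132));P("rim R",onz(t,*T(650,254),.132))
P("tri",tri(t,T(610,254),s,S(214,150))[0])
hs=lambda im:cv2.cvtColor(im["color"],cv2.COLOR_RGB2HSV)
for nm,im in (("t",t),("s",s)):
    h=hs(im); m=(((h[...,0]<8)|(h[...,0]>172))&(h[...,1]>150)&(h[...,2]>60)).astype(np.uint8)
    n,l,st,ce=cv2.connectedComponentsWithStats(m)
    for k in range(1,n):
        if st[k,4]>15: print(nm,ce[k],st[k]); P("z.116",onz(im,*ce[k],.112));P("z.077",onz(im,*ce[k],.077))
for a in [(415,62),(354,551)]: P("guard top",onz(t,*T(*a),.11))
for a in [(540,95),(260,365)]: P("guard scene",onz(s,*S(*a),.11))
R=[onz(t,*T(*a),.055) for a in [(56,144),(141,145),(135,405),(48,405)]]
for r in R:P("rack",r)
P("rack c",sum(R)/4)
h=hs(t);m=((h[...,0]>20)&(h[...,0]<35)&(h[...,1]>150)).astype(np.uint8);n,l,st,ce=cv2.connectedComponentsWithStats(m)
for k in range(1,n):
    if st[k,4]>60: print(st[k]);P("yellow z.08",onz(t,st[k,0]+st[k,2]/2,st[k,1]+st[k,3]/2,.08))
P("bottle top",onz(t,458,148,.13));P("bottle base",onz(t,449,155,.05));P("tipbox",onz(t,340,126,.05))
E
```

```text
rd corner [ 572.4 -120.3   50. ]
0.09622551226048412
rd corner [ 583.1 -215.9   50. ]
0.12846227918587683
rd corner [ 455.1 -226.9   50. ]
0.09752067821606371
rd corner [ 448.3 -129.7   50. ]
0.12441385074547687
reader c [ 514.7 -173.2   50. ]
yaw 0.08073077558233786
window [ 529.7 -172.    50. ]
label [ 468.3 -179.    50. ]
beaker rim top [ 534.  -174.7  132. ]
beaker rim scene [ 537.5 -172.   132. ]
rim L [ 534.1 -148.4  132. ]
rim R [ 533.9 -201.1  132. ]
tri [ 534.  -175.3  127.6]
t [250.60606061 203.51515152] [248 201   7   6  33]
z.116 [581.4 168.7 112. ]
z.077 [584.2 174.3  77. ]
t [249.97222222 227.52777778] [247 225   7   6  36]
z.116 [523.3 169.6 112. ]
z.077 [524.1 175.2  77. ]
t [246.82857143 252.31428571] [244 250   7   6  35]
z.116 [464.1 176.4 112. ]
z.077 [462.7 182.3  77. ]
s [254.875   1.875] [253   0   4   5  16]
z.116 [  -5.3 -590.7  112. ]
z.077 [ -61.1 -636.1   77. ]
s [410.10958904 179.67123288] [407 174   8  13  73]
z.116 [474.1 179.7 112. ]
z.077 [443.6 174.9  77. ]
s [396.91836735 206.02040816] [394 202   7   9  49]
z.116 [556.8 182.6 112. ]
z.077 [530.7 178.   77. ]
s [385.74 225.02] [383 221   7   9  50]
z.116 [613.2 181.5 112. ]
z.077 [590.1 176.8  77. ]
guard top [669.7 -48.9 110. ]
guard top [334.4  -5.5 110. ]
guard scene [341.7  -1.9 110. ]
guard scene [670.1 -46.7 110. ]
rack [618.9 205.   55. ]
rack [618.  144.3  55. ]
rack [429.  146.9  55. ]
rack [429.3 207.9  55. ]
rack c [523.8 176.   55. ]
[165 132  35  35 356]
yellow z.08 [722. 348.  80.]
[368 169  21  20 182]
yellow z.08 [ 644.8 -147.8   80. ]
[404 171  21  20 183]
yellow z.08 [ 639.4 -238.6   80. ]
[368 276  21  21 222]
yellow z.08 [ 378.1 -142.8   80. ]
bottle top [ 712.8 -333.9  130. ]
bottle base [ 711.7 -338.1   50. ]
tipbox [790.  -53.8  50. ]
```

Checks on the measurements:
- The reader measures about 126 x 97 mm and the beaker rim 52.7 mm, both matching the listed sizes.
- The hole pitch comes out at about 60 mm, and the two views agree to a few mm.
- The beaker is at about (534,-174).

Next I'll go above it and look with the wrist camera.

```bash
python3 - <<'E'
from h import *
pi=np.pi
for y in (0,pi,-pi/2,pi/2):
    for p in ((.534,-.174,.088),(.48,-.37,.04),(.464,.1765,.083),(.464,.1765,.3),(.53,-.172,.15)):
        q=solve_ik(p,[pi,0,y]); print(y,p,None if q is None else np.round(q,2))
move_ptp((.534,-.174,.26),[pi,0,0])
im=get_image("wrist");cv2.imwrite("pics/w1.png",im["color"][:,:,::-1]);s=read_state();print(s["t"],s["eef_pos"],s["tcp_rot"])
import pickle;pickle.dump(im,open("w1.pkl","wb"))
E
```

```text
0 (0.534, -0.174, 0.088) [ 0.03  0.31 -0.42  0.   -0.84  1.54]
0 (0.48, -0.37, 0.04) [-0.33  0.43 -0.37  0.   -0.77  1.91]
0 (0.464, 0.1765, 0.083) [ 0.76  0.22 -0.57  0.   -0.78  0.81]
0 (0.464, 0.1765, 0.3) [ 0.76  0.02 -0.26  0.   -1.29  0.81]
0 (0.53, -0.172, 0.15) [ 0.04  0.23 -0.36  0.   -0.97  1.53]
3.141592653589793 (0.534, -0.174, 0.088) [ 0.03  0.31 -0.42 -0.   -0.84 -1.6 ]
3.141592653589793 (0.48, -0.37, 0.04) [-0.33  0.43 -0.37 -0.   -0.77 -1.24]
3.141592653589793 (0.464, 0.1765, 0.083) [ 0.76  0.22 -0.57 -0.   -0.78 -2.33]
3.141592653589793 (0.464, 0.1765, 0.3) [ 0.76  0.02 -0.26 -0.   -1.29 -2.33]
3.141592653589793 (0.53, -0.172, 0.15) [ 0.04  0.23 -0.36 -0.   -0.97 -1.61]
-1.5707963267948966 (0.534, -0.174, 0.088) [ 0.03  0.31 -0.42  0.   -0.84 -0.03]
-1.5707963267948966 (0.48, -0.37, 0.04) [-0.33  0.43 -0.37  0.   -0.77  0.33]
-1.5707963267948966 (0.464, 0.1765, 0.083) [ 0.76  0.22 -0.57  0.   -0.78 -0.76]
-1.5707963267948966 (0.464, 0.1765, 0.3) [ 0.76  0.02 -0.26  0.   -1.29 -0.76]
-1.5707963267948966 (0.53, -0.172, 0.15) [ 0.04  0.23 -0.36  0.   -0.97 -0.04]
1.5707963267948966 (0.534, -0.174, 0.088) None
1.5707963267948966 (0.48, -0.37, 0.04) [-0.33  0.43 -0.37 -0.   -0.77 -2.81]
1.5707963267948966 (0.464, 0.1765, 0.083) [ 0.76  0.22 -0.57  0.   -0.78  2.38]
1.5707963267948966 (0.464, 0.1765, 0.3) [ 0.76  0.02 -0.26  0.   -1.29  2.38]
1.5707963267948966 (0.53, -0.172, 0.15) None
3.3667 [ 0.53422889 -0.17346678  0.25990898] [-3.14156641e+00  1.54052553e-04  7.99675455e-04]
```

View pics/w1.png

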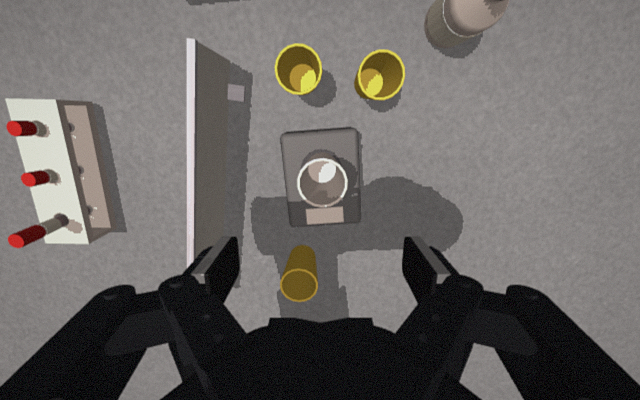

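The wrist view shows the beaker rim circle centred near (322,182), standing on the reader's top.

```bash
python3 - <<'E'
from h import *
import pickle
im=pickle.load(open("w1.pkl","rb"))
P=lambda n,v:print(n,np.round(v*1000,1))
P("rim",onz(im,322.5,182.5,.132))
P("L",onz(im,297.5,182.5,.132));P("R",onz(im,347.5,182.5,.132));P("T",onz(im,322.5,158,.132));P("B",onz(im,322.5,207,.132))
for a in [(282,132),(359,129),(362,222),(289,227)]: P("rd",onz(im,*a,.05))
# long tube cap top
P("cap",onz(im,18,240,.116))
E
```

```text
rim [ 537.  -175.9  132. ]
L [ 537.  -150.5  132. ]
R [ 537.  -201.3  132. ]
T [ 562.  -175.8  132. ]
B [ 510.7 -176.   132. ]
rd [ 582.  -125.6   50. ]
rd [ 585.7 -222.2   50. ]
rd [ 460.7 -231.1   50. ]
rd [ 453.2 -130.4   50. ]
cap [465.5 171.1 116. ]
```

The wrist view puts the rim at (537,-176) and the top view at (534,-175). I'll use (0.5355,-0.175) for the grasp.

```bash
python3 - <<'E'
from h import *
movel((.5355,-.175,.090),[np.pi,0,0],velocity=.12)
s=read_state();print(s["t"],s["ft_force"])
print(move_gripper(0.03)); s=read_state();print(s["t"],s["ft_force"],s["grip_width"],s["eef_pos"])
movel((.5355,-.175,.105),velocity=.05)
for n in("wrist","scene"):
    im=get_image(n);cv2.imwrite(f"pics/{n}2.png",im["color"][:,:,::-1])
s=read_state();print(s["t"],s["ft_force"],s["grip_width"])
E
```

```text
4.9333 [0.06372121 0.18723233 0.46513334]
False
5.3667 [-0.32158774  0.5223325   5.45987017] 0.04870710074428666 [ 0.53607161 -0.17509263  0.09069594]
5.9167 [-0.26423892 -0.21507599 -0.409052  ] 0.04877591870982975
```

View pics/wrist2.png

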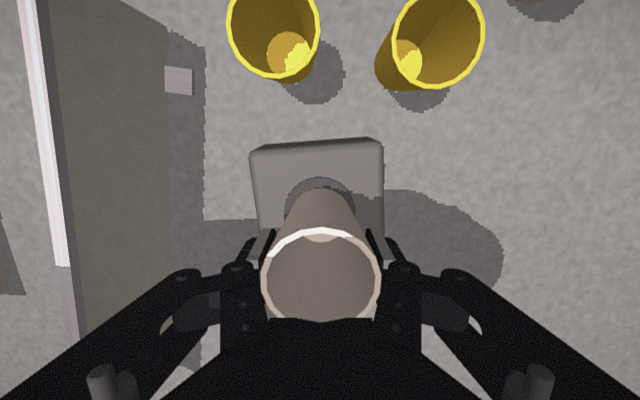

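View pics/scene2.png

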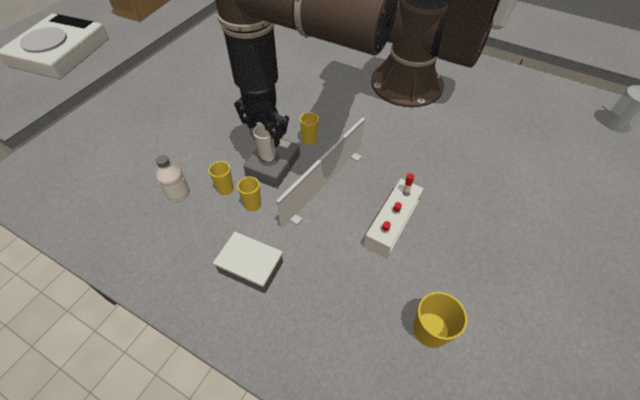

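The beaker is held upright: grip width is 48.8 mm, against about 49 mm expected at that height. Now I'll carry it and set it down.

```bash
python3 - <<'E'
from h import *
movel((.5355,-.175,.20),velocity=.15)
movel((.47,-.38,.20),velocity=.2)
movel((.47,-.38,.055),velocity=.15)
hold(.2);f0=read_state()["ft_force"][2]
z=.055
while z>.0365:
    z=max(z-.003 if z>.042 else z-.0012,.036); movel((.47,-.38,z),velocity=.04); s=read_state(); 
    if s["ft_force"][2]-f0>3: break
print(z,s["ft_force"],f0,s["eef_pos"],s["grip_width"],s["t"])
im=get_image("scene");cv2.imwrite("pics/s3.png",im["color"][60:280,140:380,::-1])
E
```

```text
0.03759999999999999 [-1.3805958   2.37219362  8.45021523] -0.12643972621180288 [ 0.47018423 -0.38008331  0.03869866] 0.0489394347996351 10.9917
```

View pics/s3.png

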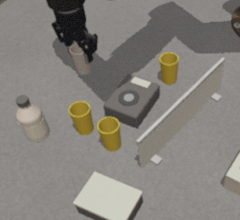

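The foot is on the bench: contact came at 8 N, at the expected height. I'll release, rise and look.

```bash
python3 - <<'E'
from h import *
import pickle
move_gripper(.085); hold(.2)
movel((.47,-.38,.22),velocity=.2)
move_ptp((.5,-.28,.28),[np.pi,0,0])
D={n:get_image(n) for n in("wrist","scene","top")}
for n in D: cv2.imwrite(f"pics/{n}4.png",D[n]["color"][:,:,::-1])
pickle.dump(D,open("d4.pkl","wb")); s=read_state();print(s["t"],s["eef_pos"])
E
```

```text
13.45 [ 0.49933071 -0.28038823  0.27860675]
```

View pics/wrist4.png

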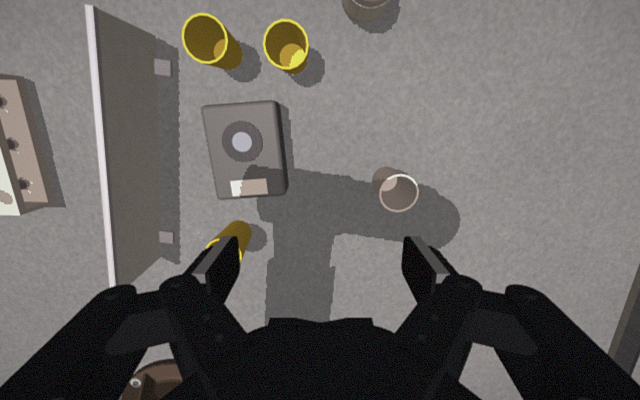

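View pics/top4.png

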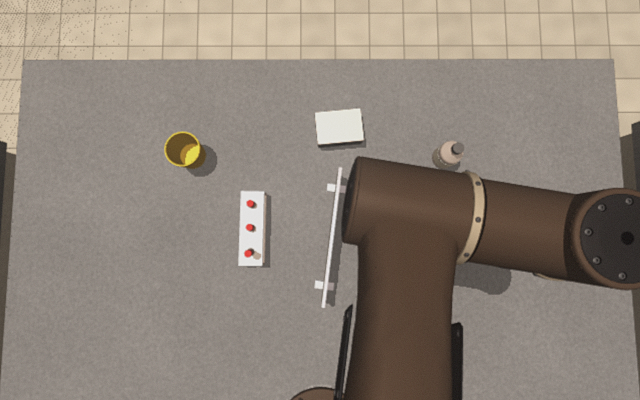

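View pics/scene4.png

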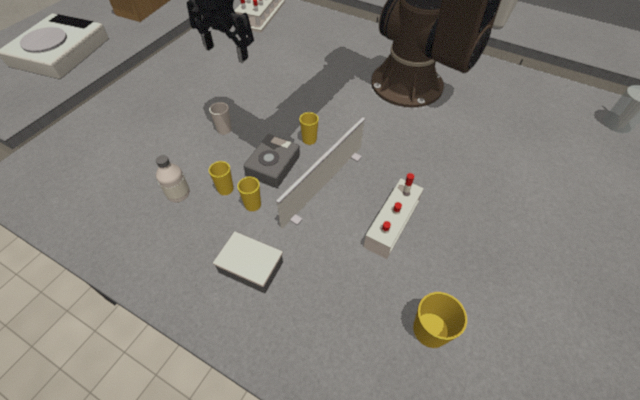

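The beaker stands upright at wrist px (398,193). The window is uncovered at wrist px (242,141) and scene px (269,157). I'll move above the long tube, take the top view while the reader is unobstructed, and measure both.

```bash
python3 - <<'E'
from h import *
import pickle
D=pickle.load(open("d4.pkl","rb"))
move_ptp((.464,.1765,.26),[np.pi,0,0])
D5={n:get_image(n) for n in("wrist","scene","top")}
pickle.dump(D5,open("d5.pkl","wb")); s=read_state();print(s["t"],s["eef_pos"])
def z(c,f): return cv2.resize(c[:,:,::-1],None,fx=f,fy=f,interpolation=cv2.INTER_CUBIC)
cv2.imwrite("pics/a.png",z(D["wrist"]["color"][90:210,190:300],5))
cv2.imwrite("pics/b.png",z(D5["top"]["color"][195:265,360:420],8))
cv2.imwrite("pics/c.png",z(D5["scene"]["color"][125:195,235:310],8))
cv2.imwrite("pics/d.png",D5["wrist"]["color"][:,:,::-1])
E
```

```text
15.275 [0.46433846 0.17575918 0.25997535]
```

View pics/a.png

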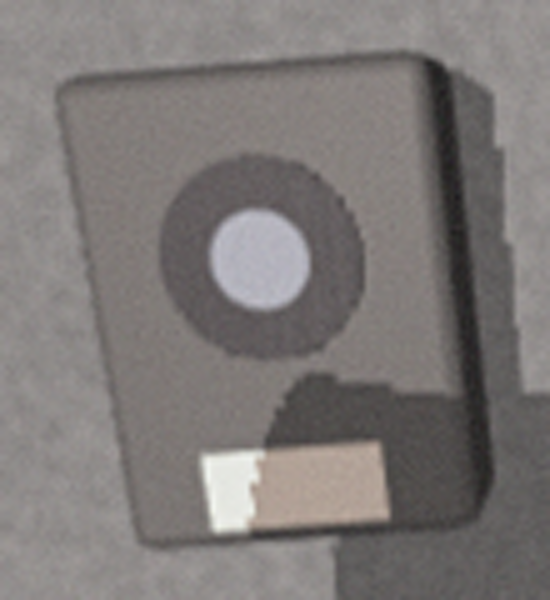

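View pics/b.png

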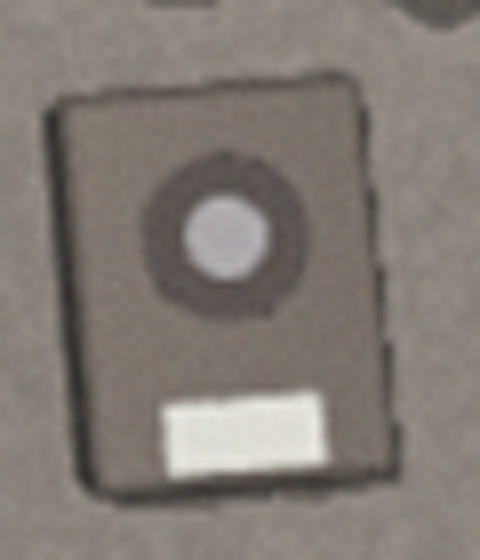

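View pics/c.png

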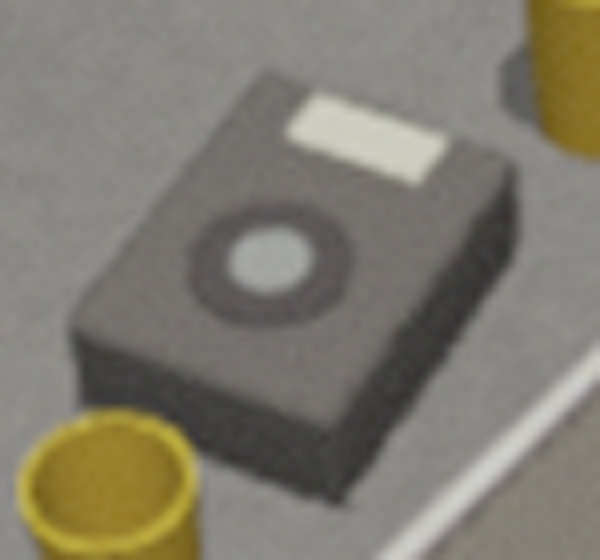

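View pics/d.png

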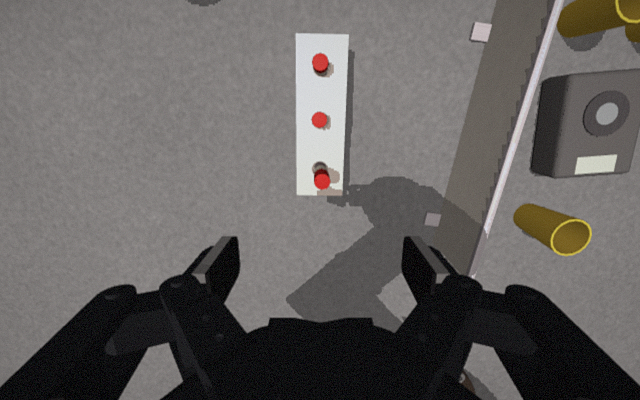

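```bash
python3 - <<'E'
from h import *
import pickle
D4=pickle.load(open("d4.pkl","rb"));D5=pickle.load(open("d5.pkl","rb"))
P=lambda n,v:print(n,np.round(v*1000,1))
U=lambda x,f,o:o+(x+.5)/f-.5
a=(U(260,5,190),U(260,5,90)); b=(U(227,8,360),U(238,8,195)); c=(U(270,8,235),U(261,8,125))
P("w",onz(D4["wrist"],*a,.052));P("top",onz(D5["top"],*b,.052));P("sc",onz(D5["scene"],*c,.052))
P("tri ts",tri(D5["top"],b,D5["scene"],c)[0]);P("tri wt",tri(D5["top"],b,D4["wrist"],a)[0])
w5=D5["wrist"];P("w5 window",onz(w5,607,114,.052))
h=cv2.cvtColor(w5["color"],cv2.COLOR_RGB2HSV); m=(((h[...,0]<8)|(h[...,0]>172))&(h[...,1]>150)&(h[...,2]>130)).astype(np.uint8)
n,l,st,ce=cv2.connectedComponentsWithStats(m)
for k in range(1,n):
    if st[k,4]>40: print(ce[k],st[k]); P("z116",onz(w5,*ce[k],.116)); P("z81",onz(w5,*ce[k],.081))
# beaker in wrist 4
P("beaker",onz(D4["wrist"],399,193,.08))
cv2.imwrite("pics/e.png",cv2.resize(w5["color"][150:200,290:360,::-1],None,fx=10,fy=10))
E
```

```text
w [ 533.9 -174.5   52. ]
top [ 531.4 -174.2   52. ]
sc [ 535.1 -172.6   52. ]
tri ts [ 531.6 -175.2   47.3]
tri wt [ 532.6 -174.2   49.9]
w5 window [ 533.3 -176.8   52. ]
[319.92307692  61.99519231] [313  54  15  17 208]
z116 [581.8 175.8 116. ]
z81 [587.5 175.9  81. ]
[319.03508772 119.44444444] [312 112  15  16 171]
z116 [528.6 176.8 116. ]
z81 [527.9 177.   81. ]
[321.62765957 180.81914894] [314 174  16  15 188]
z116 [464.9 174.2 116. ]
z81 [456.5 174.   81. ]
beaker [ 471.  -381.2   80. ]
```

View pics/e.png

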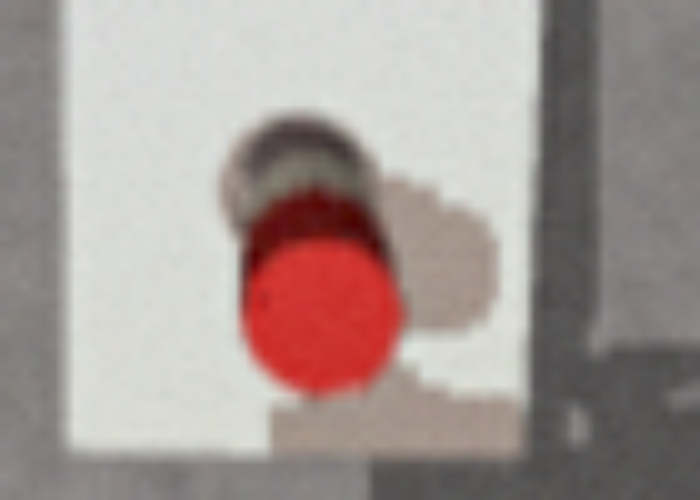

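Window readings agree within about 2 mm, giving (0.5332,-0.1743). The cap is at (0.465,0.175). Now I'll grasp the cap with the grasp point at z=102, jaws across the rack, well clear of the short tubes.

```bash
python3 - <<'E'
from h import *
movel((.465,.1755,.083),[np.pi,0,0],velocity=.12)
s=read_state();print(s["t"],s["ft_force"],s["eef_pos"])
move_gripper(0.0); hold(.2); s=read_state();print(s["t"],s["ft_force"],s["torque"],s["grip_width"],s["eef_pos"])
movel((.465,.1755,.12),velocity=.06); s=read_state();print(s["ft_force"],s["grip_width"])
movel((.465,.1755,.27),velocity=.15); hold(.3)
s=read_state();print(s["t"],s["ft_force"],s["torque"],s["grip_width"],s["eef_pos"])
import pickle
D={n:get_image(n) for n in("wrist","scene","top")}
pickle.dump(D,open("d6.pkl","wb"))
cv2.imwrite("pics/f.png",D["wrist"]["color"][:,:,::-1])
cv2.imwrite("pics/g.png",cv2.resize(D["scene"]["color"][80:280,320:520,::-1],None,fx=3,fy=3,interpolation=cv2.INTER_CUBIC))
E
```

```text
16.9 [-0.03570246  0.45772684 -0.42888472] [0.46536947 0.17578831 0.08359652]
17.7333 [-0.4821059  -0.38497831  1.87643589] [-0.21368939  0.03623301  0.02454989] 0.0165108103740766 [0.46509266 0.1755294  0.08311673]
[-0.02093148  0.51306476  0.44483365] 0.015968666601999557
19.95 [-0.73966945  0.00091528 -0.00324001] [ 0.00120593 -0.00550084 -0.01872845] 0.016606741203941976 [0.46489682 0.1754137  0.26953054]
```

View pics/f.png

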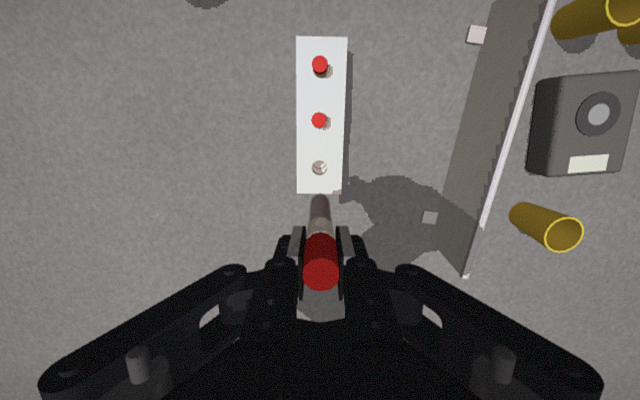

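View pics/g.png

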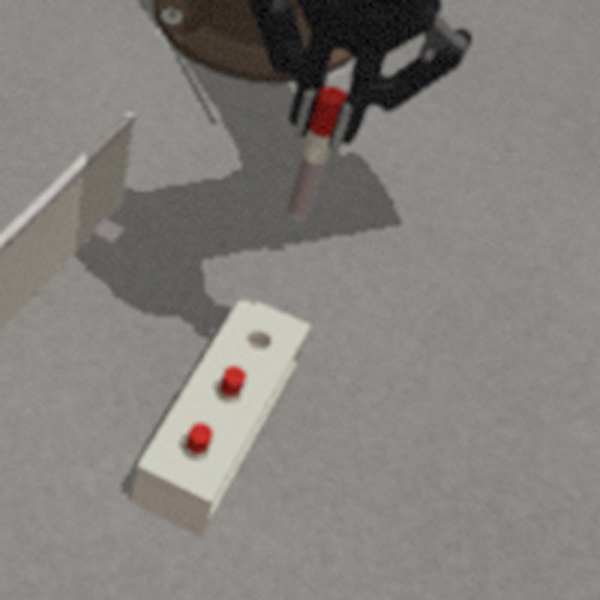

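The tube is held by the cap. Next I'll check its tilt by comparing the seen axis with the projection of an upright one.

```bash
python3 - <<'E'
from h import *
import pickle
D=pickle.load(open("d6.pkl","rb")); w,s,t=D["wrist"],D["scene"],D["top"]
x,y=.465,.1755; zf=.2695-.083+.006
for n,im in D.items():
    for zz in (zf,zf+.055,zf+.082,zf+.11): print(n,round(zz,3),np.round(proj(im,(x,y,zz)),1))
c=cv2.resize(s["color"][100:160,405:450,::-1],None,fx=10,fy=10,interpolation=cv2.INTER_CUBIC);cv2.imwrite("pics/i.png",c)
c=cv2.resize(w["color"][185:300,280:360,::-1],None,fx=5,fy=5,interpolation=cv2.INTER_CUBIC);cv2.imwrite("pics/j.png",c)
E
```

```text
wrist 0.193 [320.  200.1]
wrist 0.247 [320.  225.8]
wrist 0.275 [320. 245.]
wrist 0.302 [320.  273.2]
scene 0.193 [417.5 151.7]
scene 0.247 [423.4 132.4]
scene 0.275 [426.6 122.1]
scene 0.302 [430.1 110.8]
top 0.193 [241.1 253.3]
top 0.247 [236.2 254.4]
top 0.275 [233.6 255. ]
top 0.302 [230.6 255.7]
```

View pics/i.png

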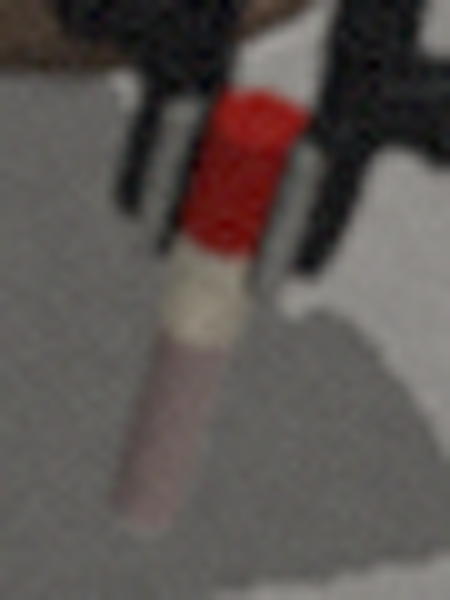

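View pics/j.png

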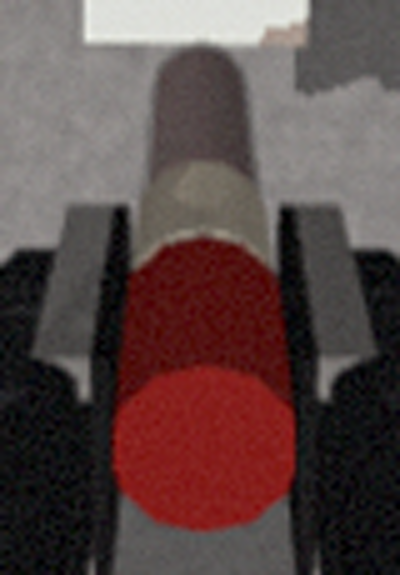

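The axis matches an upright tube to within about 1 px in both views, so tilt is at most 1°, and the foot height is as expected. I'll carry it over the guard with its foot at about z=193 mm and stop high over the window for a check.

```bash
python3 - <<'E'
from h import *
import pickle
movel((.5332,-.1743,.27),velocity=.15)
movel((.5332,-.1743,.165),velocity=.1); hold(.3)
s=read_state();print(s["t"],s["ft_force"],s["grip_width"],s["eef_pos"],s["tcp_rot"])
D={n:get_image(n) for n in("wrist","scene")}
pickle.dump(D,open("d7.pkl","wb"))
cv2.imwrite("pics/k.png",cv2.resize(D["wrist"]["color"][120:300,240:400,::-1],None,fx=3.3,fy=3.3,interpolation=cv2.INTER_CUBIC))
cv2.imwrite("pics/l.png",cv2.resize(D["scene"]["color"][90:190,220:330,::-1],None,fx=6,fy=6,interpolation=cv2.INTER_CUBIC))
x,y=s["eef_pos"][:2]; zf=s["eef_pos"][2]-.077
for n,im in D.items():
    for p in ((x,y,zf),(x,y,zf+.008),(x,y,zf+.082),(x,y,zf+.11),(.5332,-.1743,.052)):
        q=proj(im,p); z=(q-[240,120]+.5)*3.3-.5 if n=="wrist" else (q-[220,90]+.5)*6-.5
        print(n,np.round(p,3),np.round(q,1),np.round(z))
E
```

```text
24.125 [-0.068766    0.11842466 -0.58338656] 0.016506286459353838 [ 0.53333192 -0.17430336  0.1653422 ] [ 3.14158993e+00 -6.17873570e-04 -5.51226228e-06]
wrist [ 0.533 -0.174  0.088] [320.1 200.4] [266. 266.]
wrist [ 0.533 -0.174  0.096] [320.1 203.3] [266. 276.]
wrist [ 0.533 -0.174  0.17 ] [320.1 245.2] [266. 414.]
wrist [ 0.533 -0.174  0.198] [320.1 273.5] [266. 508.]
wrist [ 0.533 -0.174  0.052] [320.1 189.1] [266. 229.]
scene [ 0.533 -0.174  0.088] [266.6 146.5] [282. 342.]
scene [ 0.533 -0.174  0.096] [266.3 144.3] [280. 328.]
scene [ 0.533 -0.174  0.17 ] [262.9 121.6] [260. 192.]
scene [ 0.533 -0.174  0.198] [261.5 112.2] [251. 136.]
scene [ 0.533 -0.174  0.052] [268.2 156.5] [292. 401.]
```

View pics/k.png

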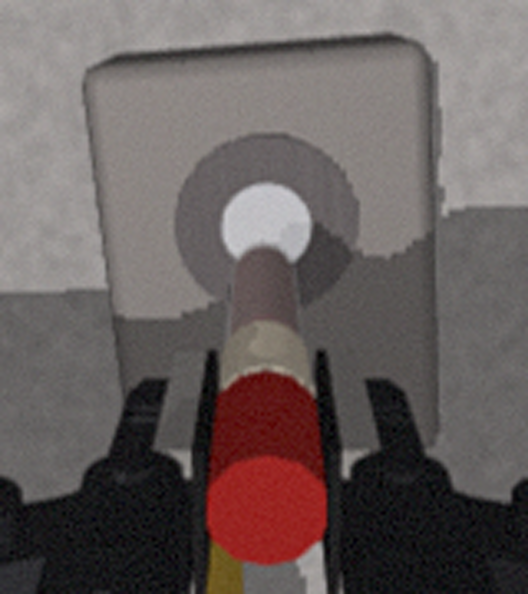

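View pics/l.png

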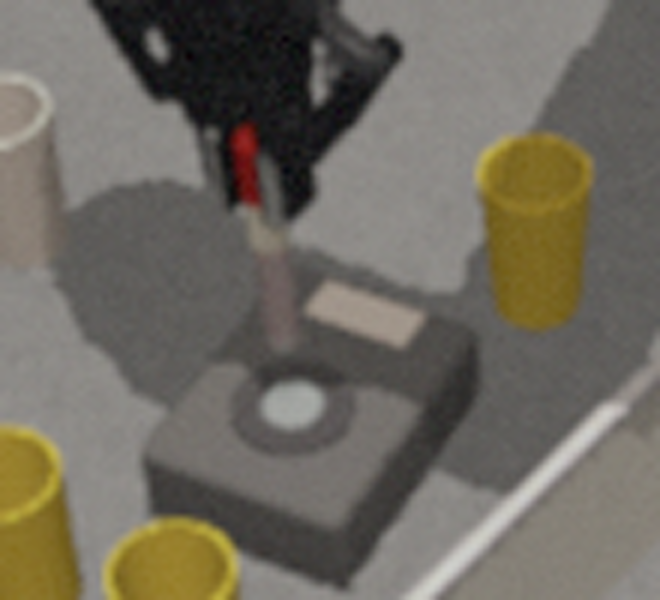

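In the wrist crop the window centre is at (266,224), against (266,229) predicted, which puts it about 1.2 mm further in +x. The scene view agrees. I'll shift to x=0.5344 and lower to a 10 mm gap.

```bash
python3 - <<'E'
from h import *
import pickle
movel((.5344,-.1743,.165),velocity=.02)
movel((.5344,-.1743,.139),velocity=.04); hold(.5)
s=read_state();print(s["t"],s["ft_force"],s["grip_width"],s["eef_pos"],np.abs(s["dq"]).max())
D={n:get_image(n) for n in("wrist","scene","top")}
pickle.dump(D,open("d8.pkl","wb"))
cv2.imwrite("pics/m.png",cv2.resize(D["wrist"]["color"][120:300,240:400,::-1],None,fx=3.3,fy=3.3,interpolation=cv2.INTER_CUBIC))
cv2.imwrite("pics/n.png",cv2.resize(D["scene"]["color"][110:180,230:310,::-1],None,fx=8,fy=8,interpolation=cv2.INTER_CUBIC))
cv2.imwrite("pics/o.png",D["scene"]["color"][:,:,::-1])
x,y=s["eef_pos"][:2]; zf=s["eef_pos"][2]-.077
for n,im in (("wrist",D["wrist"]),("scene",D["scene"])):
    for p in ((x,y,zf),(x,y,zf+.008),(x,y,zf+.11),(x,y,.052)):
        q=proj(im,p); z=(q-[240,120]+.5)*3.3-.5 if n=="wrist" else (q-[230,110]+.5)*8-.5
        print(n,np.round(p,3),np.round(z))
E
```

```text
25.775 [ 0.19501116 -0.95522373 -0.96505577] 0.016404412134728794 [ 0.53442885 -0.17430259  0.13908834] 0.0011500113630504081
wrist [ 0.534 -0.174  0.062] [266. 266.]
wrist [ 0.534 -0.174  0.07 ] [266. 276.]
wrist [ 0.534 -0.174  0.172] [266. 508.]
wrist [ 0.534 -0.174  0.052] [266. 255.]
scene [ 0.534 -0.174  0.062] [303. 356.]
scene [ 0.534 -0.174  0.07 ] [301. 339.]
scene [ 0.534 -0.174  0.172] [264.  94.]
scene [ 0.534 -0.174  0.052] [307. 378.]
```

View pics/m.png

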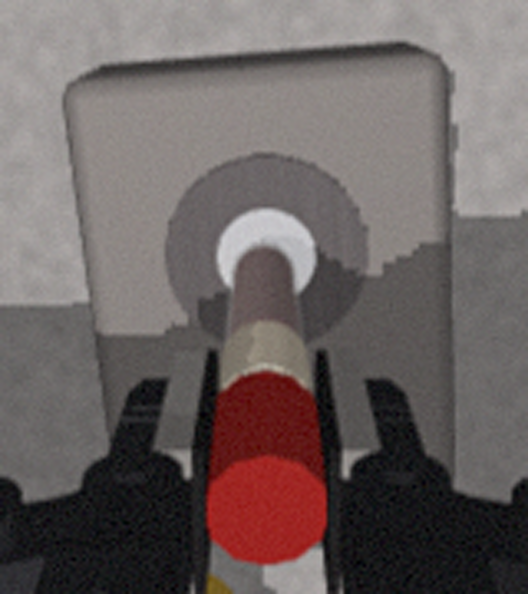

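View pics/n.png

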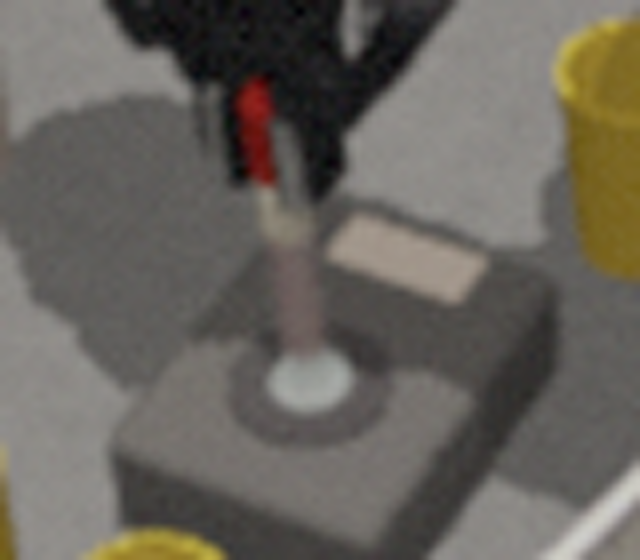

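View pics/o.png

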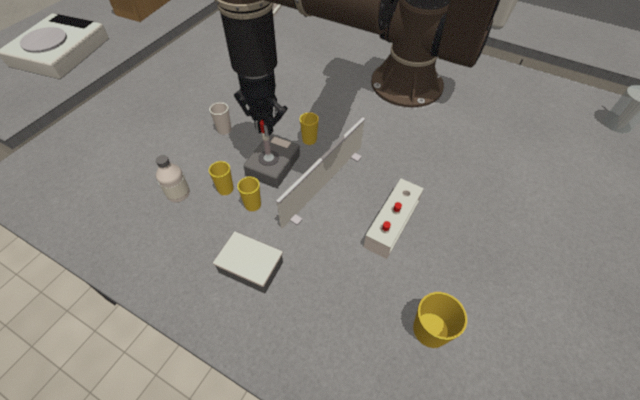

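The tube foot is centred over the window to about 1 mm in both views, the gap is 10 mm, and the arm is still. Everything else is where it was, so I'm handing in.

```bash
python3 - <<'E'
from h import *
print(hand_in()); print(read_state()["t"])
E
```

```text
the job is handed in; nothing more can be done
None
the job is handed in; nothing more can be done
```

The job is handed in, at about 26 s of the 64 s allowed; no verdict is reported. I lifted the beaker off the reader, stood it upright on the open bench at about (0.47, -0.38) and let go of it. I then took the long tube by its cap, carried it over the splash guard with its foot about 80 mm above the guard's top, and stopped with it still held over the window.

**Position:** the gripper is at x 0.5344, y -0.1743. The tube foot is at about z = 62 mm, a gap of about 10 mm above the window. The height comes from the grasp height and matches the images to about a pixel.

**Centring and tilt:** in the last wrist picture the tube and window line up to about 0.5 mm. The scene picture suggests up to about 1 mm offset, which is within the calibration error. Tilt was at most about 1°.

**Earlier disagreement:** window positions from the different views spread by 2 to 4 mm in x. I settled that with a 1.2 mm correction, using the tube and window seen together.

**Other things:** the wrist force read no more than about 9 N, when the beaker touched the bench. The last scene picture shows the other things where they were and the beaker standing.

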